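Snap the ink cartridge onto the refill nipple and hold the valve open

TASK

Three aluminium brush-pen ink cartridges of different thickness stand on the table; pick up the middle-sized one, the only one that fits the refill stand, and push its foot squarely onto the slanted filling nipple until both side catches snap over its foot flange. Then press it fully home against the spring of the valve pin, and finish while your gripper is still holding it pressed there: do not let go. Leave the other two cartridges, the brush, the paperweight and the dish where they are.

Things in the scene. Friction and masses are not known exactly. Their poses are not given: they have to be found in the camera images.
- medium_mid (a point): centre (31 mm above the underside) of the middle-sized (right) cartridge, aluminium, 62 mm tall, upright; z = its axis, up. Diameters in mm from below: foot flange 34 (0-6 mm up), neck 26 (to 20), shoulder 32 (20-27), grip stem 24 (27-62, dark grooves: hold here). Blind socket in the underside 18 wide, 22 mm deep. Weighs roughly 0.12 kg. It fits the nipple and the catches.
- small_mid (a point): centre (31 mm above the underside) of the small (wrong) cartridge, aluminium, 62 mm tall, upright; z = its axis, up. Diameters in mm from below: foot flange 27 (0-6 mm up), neck 20 (to 20), shoulder 24 (20-27), grip stem 18 (27-62, dark grooves: hold here). Blind socket in the underside 11 wide, 22 mm deep. Its socket is too narrow for the nipple.
- large_mid (a point): centre (31 mm above the underside) of the large (wrong) cartridge, aluminium, 62 mm tall, upright; z = its axis, up. Diameters in mm from below: foot flange 43 (0-6 mm up), neck 34 (to 20), shoulder 41 (20-27), grip stem 31 (27-62, dark grooves: hold here). Blind socket in the underside 26 wide, 22 mm deep. Its flange is too wide for the catches.
- nipple: slanted filling head of the fixed refill stand. Origin: centre of its flat grey face (78 x 88 mm), 75 mm above the table; z = nipple axis, out of the face, 25 deg off vertical, leaning to the robot's side; y level, through both catches. Steel stub 15 mm diameter, 17 mm high, tip tapered to 9. Home: the cartridge's underside lies on the face, its centre 31 mm out along z; its turn about z is free.
- stand: the whole refill stand, bolted down; place and heading vary. Origin: on the table below the filling head; its x points away from the nipple's lean. Base plate 190 x 110 x 10 mm. A black ink tank, 62 mm diameter, top 72 mm above the table, stands 95 mm behind the nipple (to the stand's +x).
- valve (a joint): 7 mm brass spring pin in the nipple, travel in m: 0 = free, its tip 30 mm above the face along the nipple axis; grows as the cartridge's socket presses it in. About 0.004 when the cartridge merely hangs under the snapped catches, 0.008 when pressed fully home, which takes a steady push of about 8 N; without that push the spring lifts the cartridge back by 4 mm.
- catch_left (a joint): steel spring catch at nipple +y, m outwards: 0 at rest and once snapped, 0.0025 while spread. 18-26 mm from the axis, 19 mm high, sloping inner top; flat underside of its nose 10 mm above the face. The flange starts to spread it 16 mm above the face; it snaps shut when the cartridge's underside is under 4 mm above the face. Spreading both catches takes 6 to 12 N along the axis.
- catch_right (a joint): the same catch on the -y side of the nipple, in m outwards.
- paperweight: black steel bar 35 x 200 x 22 mm lying on the table, bystander; origin: centre of its underside, y along it.
- brush: dark wooden writing brush, 12 mm thick, 210 mm long, lying on the table, bystander; origin: on the underside near the middle, y along it towards the tip.
- dish: white ceramic bowl 90 mm across and 30 mm high, bystander; origin: centre of its underside.
Not all that is in view belongs to the job. What is shaped like the part that bears medium_mid but orange or turquoise is not meant.

How it is judged (in metres and radians):
On the way, in this order (a step that is already met when the one before it is completed fails the run):
1. the middle-sized cartridge is picked up: held by the fingers with its underside at least 30 mm above the table (height (world z) of medium_mid above 0.061 m and contact force between the fingers and medium above 1 N), for 0.2 s.
2. it sits squarely on the nipple and both catches have snapped over its flange (x of medium_mid in the frame of nipple between -0.003 and 0.003 m and y of medium_mid in the frame of nipple between -0.003 and 0.003 m and angle between the z axis of medium_mid and the z axis of nipple, either way round below 0.1 rad and value of joint each of catch_left, catch_right below 0.0012 m and z of medium_mid in the frame of nipple below 0.036 m), for 0.1 s.
At the end, for the whole second after the job is handed in: The middle-sized cartridge is on the nipple: within 3 mm of its axis, 0.10 rad of square, underside within 2.5 mm of the face, both catches under 1.2 mm open, valve pin pressed in over 6 mm, fingers bearing on it with over 3 N, through the last second (x of medium_mid in the frame of nipple between -0.003 and 0.003 m and y of medium_mid in the frame of nipple between -0.003 and 0.003 m and angle between the z axis of medium_mid and the z axis of nipple, either way round below 0.1 rad and value of joint each of catch_left, catch_right below 0.0012 m and z of medium_mid in the frame of nipple below 0.0335 m and value of joint valve above 0.006 m and contact force between the fingers and medium above 3 N); the arm keeps its last pose, push and grip.
It fails at once if the small cartridge is shifted by more than 30 mm (distance of small_mid from where it was at the start of the episode above 0.03 m).
It fails at once if the large cartridge is shifted by more than 30 mm (distance of large_mid from where it was at the start of the episode above 0.03 m).
It fails at once if the paperweight is shifted by more than 30 mm (distance of paperweight from where it was at the start of the episode above 0.03 m).
It fails at once if the brush is shifted by more than 30 mm (distance of brush from where it was at the start of the episode above 0.03 m).
It fails at once if the dish is shifted by more than 30 mm (distance of dish from where it was at the start of the episode above 0.03 m).
It also fails if it takes over 35 s, if anything falls off the work surface, if the arm or the gripper's body presses on something with over 40 N, if the wrist force passes 120 N, or if a joint passes its speed limit or range.

ROBOT

A 6-joint arm with a two-finger parallel gripper is mounted at the origin on the work surface. World frame = base frame: x ahead of the robot, y to its left, z up, the work surface at z = 0. Lengths are in m, angles in degrees, forces in N, time in s.
With the tool pointing down it reaches from about 0.3 to 0.75 m from the base axis. Payload 8.5 kg.
Tool frame: the origin (TCP) lies on the centre line of the jaws, within the pads' length; the fingertips stand 19 mm ahead of it and the grasp point (between the pads) is the TCP (env.tcp_to_tips is the z of the fingertips in the tool frame, in m); z points along the fingers, y is the line along which they close (so a half turn about z gives the same grasp; the last joint's range is limited). The gripper opens to 85 mm and grips with 20 to 120 N. Pads are 22 mm wide; open, the fingers measure 114 mm over their backs; the gripper's body (76 mm by 85 mm) begins 54 mm behind the grasp point. The pads swing forward as they close: fully open they stand 13 mm farther back than shut.
Start: joints at [61.576, 21.807, 74.336, -0, 83.858, -12.336], TCP at [0.152, 0.528, 0.25] pointing down, gripper open.
Joint ranges: [-178.18, 178.18], [-50.72, 133.34], [12.68, 142.11], [-81.47, 261.47], [9.98, 163.14], [-165.26, 165.26]. Speed limits (degrees/s): [136.94, 136.94, 180, 180, 180, 180].

INTERFACE

Orientations are given as a 3x3 rotation matrix whose columns are the frame's x, y, z axes.
In Python, from rig import env gives the robot as it stands.
- The arm moves only by the tool servo_tool, never from a script. Its argument "steps" is a list of rows, each an object of numbers: "tx", "ty", "tz": the shift along the world's x, y, z in cm; "yaw": the turn about the world's z in degrees; "claw": the finger opening in cm, from 0 to 8.54. In form: [{"tx": .., "ty": .., "tz": .., "yaw": .., "claw": ..}, ...]. A call has 1 to 20 rows; each row shifts and turns the commanded pose from where the row before left it; what a row does not reach is not made up. A row lasts 1/10 s, in which the tool goes at most 50 mm and 8.59 degrees, less where a joint would pass 70% of its speed; a pose out of reach is approached as far as the arm can. A call with a gripper value outside its range is refused whole. The fingers move at their own pace and stop on an object; "newtons" is the grip in N (left out, the last holds). Time passes only in rows, so rows that do not move let the fingers close. It gives the time, the measured TCP pose, the force, the opening and the grip force at its end, in the units of the state.
- env.observe(): the state, without advancing time (a new reading comes with each control period).
- env.get_image(name): name is "side" or "top" or "wrist"; returns (picture, depth): 420x560x3 uint8, red, green, blue; 420x560 float32, m along the optical axis (not along the pixel's ray), 0 where there is no reading.
- env.camera_model(name): a dict with "fovy" (degrees; the focal length in pixels is half the picture's height over the tangent of half this angle, whatever the lens; pixels are square), "cx", "cy" (the principal point, pixels), "dist_coeffs" ([k1, k2, p1, p2, k3] as OpenCV has them; the pictures are not rectified), "T" (4x4, takes a point from camera to world coordinates). Camera axes: x right, y down, z forward; pixel columns grow to the right and rows downward; lengths in m; the calibration is good to about 2 mm. A picture is of the moment at which its call begins: read the wrist's pose just before it. camera_model takes no time and is no camera call; for the wrist camera it gives the pose at the moment of the call.
- env.close_job(): hands the job in; it is judged then, once.
The state is a dict: "time_s": time; "q": joint angles; "qvel": joint speeds; "joint_efforts": joint torques, N m; "position": TCP position; "tool_rot": TCP orientation; "ft_force": force on the tool from outside, world axes, zero at the start; "wrist_torque": the same for the moment, N m; "grip_width": finger opening in m; "gripper_force": force on a finger pad.
Only numpy, scipy, OpenCV 4.12 (cv2) and the standard library are available. Lean on these libraries where they do the work, as an engineer would, in place of code of your own. Each camera call takes 0.05 s, during which the arm holds its last target. There are 200 camera calls.

## Working session

There is one attempt and no reset: what is moved stays moved. The work goes in short steps, Python scripts to look and compute and a tool call to move; the robot and the scene stay as the last step left them, time stands still between calls to the robot, and variables do not carry over. Pictures are saved under pics/ and viewed, at most 10 in all, crops included, and the job is handed in when it is done.

Besides the shell and the picture viewer there is one more tool, called after "Request:" as name(argument=value, ...), one argument or row to a line, values as JSON. servo_tool: Moves the arm, as the interface text tells. Its arguments: {"type":"object","properties":{"steps":{"type":"array"},"newtons":{"type":"number"}},"required":["steps"]}

```bash
mkdir -p pics; ls; cat > h.py <<'E'
import numpy as np, cv2
from rig import env
def K(m):
    f=210/np.tan(np.radians(m["fovy"]/2)); return np.array([[f,0,m["cx"]],[0,f,m["cy"]],[0,0,1]])
def world(m,uv,d):
    uv=np.array(uv,float).reshape(-1,1,2); p=cv2.undistortPoints(uv,K(m),np.array(m["dist_coeffs"]))[:,0]
    d=np.atleast_1d(d)[:,None]; P=np.hstack([p*d,d]); T=np.array(m["T"]); return P@T[:3,:3].T+T[:3,3]
def proj(m,P):
    T=np.linalg.inv(np.array(m["T"])); P=np.atleast_2d(np.array(P,float))
    return cv2.projectPoints(P,cv2.Rodrigues(T[:3,:3])[0],T[:3,3],K(m),np.array(m["dist_coeffs"]))[0][:,0]
def shot(n,tag):
    m=env.camera_model(n); im,d=env.get_image(n)
    cv2.imwrite(f"pics/{tag}.png",im[:,:,::-1]); np.savez(f"pics/{tag}.npz",im=im,d=d,m=np.array(m,dtype=object)); return m,im,d
def load(tag):
    z=np.load(f"pics/{tag}.npz",allow_pickle=True); return z["m"].item(),z["im"],z["d"]
E
python3 - <<'E'
from h import *
a=[shot(n,n+"0")[1] for n in("side","top","wrist")]
print(env.observe())
for n in("side","top","wrist"):
    m=env.camera_model(n);print(n,m["fovy"],m["dist_coeffs"],np.round(m["T"],3).tolist())
cv2.imwrite("pics/both.png",cv2.resize(np.vstack([np.hstack(a[:2]),np.hstack([a[2],a[2]*0])])[:,:,::-1],(800,600)))
E
```

```text
pics
{'time_s': 0.15, 'q': array([ 6.15757841e+01,  2.18337254e+01,  7.43708209e+01,  5.79374034e-04,
        8.38568021e+01, -1.23364207e+01]), 'qvel': array([-0.05885756, -0.11350808, -0.189365  , -0.04663389, -0.0555454 ,
       -0.03162993]), 'joint_efforts': array([ 2.92709483e-03, -4.48626637e+01, -2.31344712e+01, -1.39402100e-04,
        3.90086439e-03, -1.49895857e-05]), 'position': array([0.15232637, 0.52829324, 0.24986187]), 'tool_rot': array([[-9.60837841e-01,  2.77110763e-01, -5.18506047e-04],
       [ 2.77111145e-01,  9.60837414e-01, -9.36867041e-04],
       [ 2.38584068e-04, -1.04386111e-03, -9.99999427e-01]]), 'ft_force': array([-0.15161636,  0.02221295, -0.24105575]), 'wrist_torque': array([-0.03674966,  0.00039506,  0.01769748]), 'gripper_force': 0.0, 'grip_width': 0.08528357921355093}
side 52.23829439270979 [-0.06854032  0.          0.          0.          0.        ] [[-0.804, -0.412, 0.429, 0.293], [-0.595, 0.576, -0.561, 0.499], [-0.016, -0.706, -0.708, 0.613], [0.0, 0.0, 0.0, 1.0]]
top 49.07195755534477 [0.02367318 0.         0.         0.         0.        ] [[-0.017, -0.996, 0.093, 0.548], [-1.0, 0.018, 0.009, 0.058], [-0.011, -0.093, -0.996, 0.854], [0.0, 0.0, 0.0, 1.0]]
wrist 71.1259457619362 [0.00324941 0.         0.         0.         0.        ] [[0.278, 0.909, 0.31, 0.073], [0.961, -0.263, -0.089, 0.551], [0.0, 0.322, -0.947, 0.374], [0.0, 0.0, 0.0, 1.0]]
```

View pics/both.png

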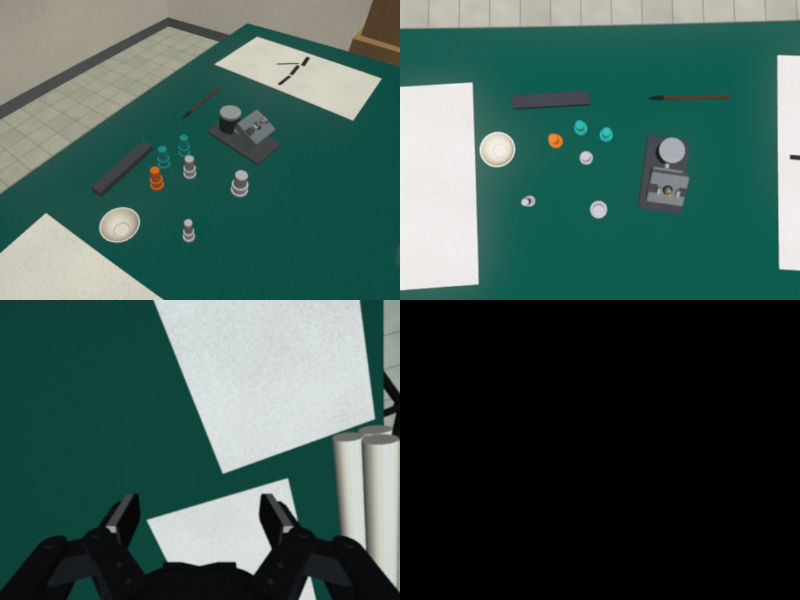

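```bash
python3 - <<'E'
from h import *
for n in("side","top"):
    m,im,d=load(n+"0"); v,u=np.mgrid[:420,:560]; ok=d.ravel()>0
    W=np.full((420*560,3),np.nan); W[ok]=world(m,np.stack([u.ravel(),v.ravel()],1)[ok],d.ravel()[ok])
    np.save(f"pics/W_{n}.npy",W.reshape(420,560,3)); W=W.reshape(420,560,3)
    mask=((W[...,2]>.006)&(W[...,2]<.3)&(abs(W[...,1])<.5)&(W[...,0]>.2)&(W[...,0]<.75)).astype(np.uint8)
    k,L,S,C=cv2.connectedComponentsWithStats(mask)
    for i in range(1,k):
        if S[i,4]<60: continue
        P=W[L==i]; top=P[P[:,2]>np.nanpercentile(P[:,2],97)-.006]
        print(n,"px",C[i].round(),S[i,4],"col",im[L==i].mean(0).round(),"zmax",P[:,2].max().round(4),"topc",((top.min(0)+top.max(0))/2).round(4),"topsize",np.ptp(top,0).round(4),"ext",np.ptp(P,0).round(3))
ims=[]
m,im,d=load("side0"); ims.append(cv2.resize(im[200:360,200:360],(400,400),interpolation=cv2.INTER_CUBIC))
m,im,d=load("top0"); ims.append(cv2.resize(im[180:320,160:300],(400,400),interpolation=cv2.INTER_CUBIC))
cv2.imwrite("pics/crop1.png",np.hstack(ims)[:,:,::-1])
E
```

```text
side px [344. 186.] 4663 col [80. 84. 84.] zmax 0.1028 topc [ 0.5484 -0.1021  0.0929] topsize [0.0616 0.0889 0.0196] ext [0.202 0.13  0.097]
side px [261. 219.] 848 col [ 78. 115. 111.] zmax 0.0649 topc [0.6489 0.0669 0.0613] topsize [0.0819 0.0761 0.0072] ext [0.092 0.085 0.059]
side px [228. 220.] 433 col [ 27. 104.  99.] zmax 0.0649 topc [0.6971 0.1051 0.0612] topsize [0.0226 0.0252 0.0073] ext [0.033 0.032 0.059]
side px [218. 249.] 465 col [155.  81.  31.] zmax 0.0647 topc [0.6639 0.1708 0.0613] topsize [0.0228 0.0235 0.0069] ext [0.032 0.032 0.059]
side px [336. 256.] 686 col [131. 133. 130.] zmax 0.0652 topc [0.4888 0.0631 0.0614] topsize [0.0312 0.0299 0.0075] ext [0.042 0.036 0.059]
side px [167. 314.] 1929 col [189. 184. 168.] zmax 0.0329 topc [0.6434 0.3151 0.0288] topsize [0.0896 0.0889 0.0082] ext [0.09  0.089 0.027]
side px [263. 322.] 379 col [128. 130. 128.] zmax 0.064 topc [0.512  0.2393 0.0606] topsize [0.0173 0.0188 0.0068] ext [0.024 0.024 0.058]
top px [252. 178.] 273 col [ 47. 165. 158.] zmax 0.0653 topc [0.6966 0.1063 0.0617] topsize [0.0218 0.0229 0.0072] ext 
[... 296 characters left out ...]
8]
top px [216. 196.] 277 col [222. 126.  48.] zmax 0.0664 topc [0.6643 0.1711 0.0624] topsize [0.0219 0.023  0.008 ] ext [0.03  0.031 0.06 ]
top px [370. 244.] 6505 col [103. 108. 111.] zmax 0.105 topc [ 0.5475 -0.1044  0.0945] topsize [0.0601 0.0868 0.0212] ext [0.202 0.138 0.099]
top px [260. 220.] 255 col [184. 186. 192.] zmax 0.0653 topc [0.62   0.0933 0.0616] topsize [0.0227 0.0226 0.0073] ext [0.031 0.032 0.059]
top px [179. 282.] 204 col [170. 170. 176.] zmax 0.0656 topc [0.5103 0.2382 0.0622] topsize [0.0169 0.016  0.007 ] ext [0.022 0.02  0.059]
top px [277. 294.] 426 col [193. 194. 201.] zmax 0.0653 topc [0.4863 0.0627 0.0618] topsize [0.0288 0.029  0.007 ] ext [0.039 0.04  0.059]
```

View pics/crop1.png

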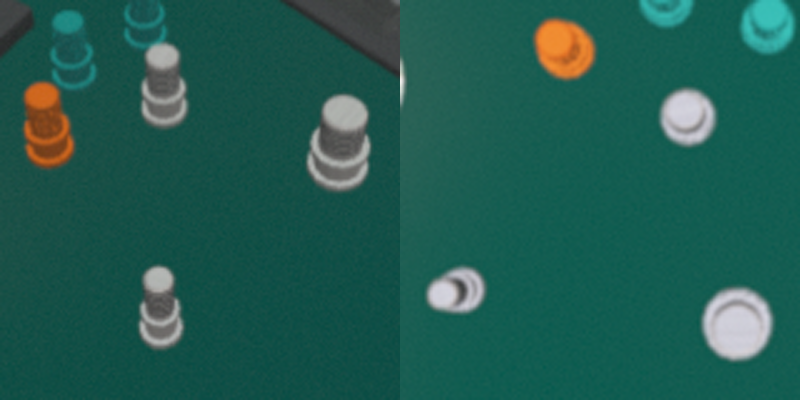

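```bash
python3 - <<'E'
from h import *
ims=[]
for n,box in(("side",(290,130,410,250)),("top",(315,180,435,310))):
    m,im,d=load(n+"0"); W=np.load(f"pics/W_{n}.npy")
    P=W.reshape(-1,3); P=P[(P[:,0]>.42)&(P[:,0]<.75)&(P[:,1]<-.02)&(P[:,1]>-.2)]
    # face plane RANSAC among 45..105mm
    Q=P[(P[:,2]>.05)&(P[:,2]<.105)]; rng=np.random.default_rng(0); best=None
    for _ in range(2000):
        a,b,c=Q[rng.choice(len(Q),3,False)]; nn=np.cross(b-a,c-a); l=np.linalg.norm(nn)
        if l<1e-5: continue
        nn/=l; nn*=np.sign(nn[2]); 
        if not .8<nn[2]<.96: continue
        s=(abs((Q-a)@nn)<.002); 
        if best is None or s.sum()>best.sum(): best=s
    I=Q[best]; c=I.mean(0); nn=np.linalg.svd(I-c)[2][2]; nn*=np.sign(nn[2])
    yaw=np.degrees(np.arctan2(nn[1],nn[0]))
    ex=np.array([-nn[0],-nn[1]])/np.hypot(*nn[:2]); ey=np.array([-ex[1],ex[0]]); X=np.array([nn[2]*0,0,0])
    zax=nn; yax=np.array([ey[0],ey[1],0]); xax=np.cross(yax,zax)
    r=np.stack([I@xax,I@yax],1); lo,hi=np.percentile(r,[.5,99.5],0); mid=(lo+hi)/2
    o=xax*mid[0]+yax*mid[1]+zax*(c@zax)
    print(n,len(I),"tilt",np.degrees(np.arccos(nn[2])),"yaw",np.degrees(np.arctan2(ex[1],ex[0])),"size",hi-lo,"origin",o.round(4))
    h,_=cv2.findHomography,0
    # minAreaRect of in-face coords
    print(cv2.minAreaRect((r*1000).astype(np.float32)))
    H=P[(abs(P[:,2]-.072)<.003)]; H=H[H[:,0]>.58]; print("tank",(H.min(0)+H.max(0))/2,np.ptp(H,0))
    B=P[(abs(P[:,2]-.010)<.003)]; print("plate",cv2.minAreaRect((B[:,:2]*1000).astype(np.float32)))
    x0,y0,x1,y1=box; ims.append(cv2.resize(im[y0:y1,x0:x1],(400,int(400*(y1-y0)/(x1-x0))),interpolation=cv2.INTER_CUBIC)[:400])
cv2.imwrite("pics/crop2.png",np.hstack(ims)[:,:,::-1])
E
```

```text
side 1023 tilt 24.762513577252072 yaw -10.010330424736757 size [0.07548718 0.08640345] origin [ 0.5357 -0.0988  0.0745]
((525.849365234375, -4.115089416503906), (77.010009765625, 87.90763092041016), 0.15921027958393097)
tank [ 0.61970646 -0.10437427  0.07181588] [0.07872588 0.08272514 0.0055793 ]
plate ((575.5891723632812, -105.67973327636719), (111.3093032836914, 190.96482849121094), 81.18024444580078)
top 1533 tilt 24.9281600477919 yaw -10.232281212939382 size [0.07598591 0.08738227] origin [ 0.5349 -0.0996  0.0749]
((525.3010864257812, -2.9441375732421875), (77.83647155761719, 88.42615509033203), 0.7478035688400269)
tank [ 0.6204257  -0.10423958  0.07199041] [0.07870816 0.08160567 0.00597833]
plate ((574.1433715820312, -106.29795837402344), (111.43334197998047, 191.24118041992188), 80.64520263671875)
```

View pics/crop2.png

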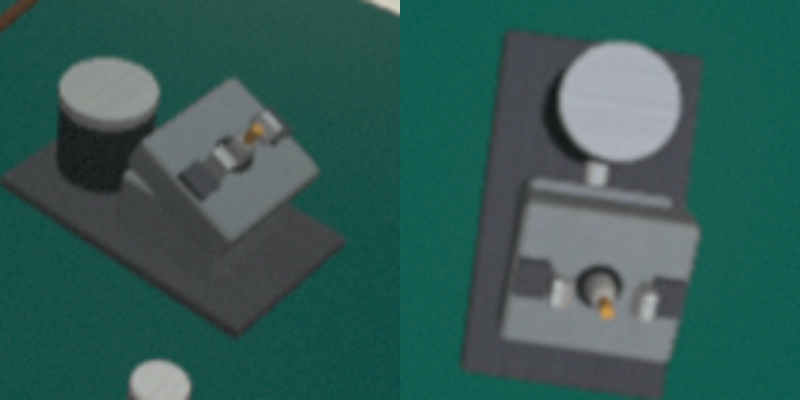

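The metal candidates in the top view are (260,220), stem about 23 mm; (179,282), stem about 17 mm; and (277,294), stem about 29 mm. The one at (260,220) matches the 24 mm stem, so it is the medium cartridge, and the crop confirms it. The orange and turquoise ones are decoys. The nipple is at about (0.535, -0.099, 0.0747), with the stand's heading about -9.6°.

Request:
servo_tool(
  steps=[
    {"tx": 3.33, "ty": -3.11, "yaw": 0.5, "claw": 5},
    {"tx": 3.33, "ty": -3.11, "yaw": 0.5, "claw": 5},
    {"tx": 3.33, "ty": -3.11, "yaw": 0.5, "claw": 5},
    {"tx": 3.33, "ty": -3.11, "yaw": 0.5, "claw": 5},
    {"tx": 3.33, "ty": -3.11, "yaw": 0.5, "claw": 5},
    {"tx": 3.33, "ty": -3.11, "yaw": 0.5, "claw": 5},
    {"tx": 3.33, "ty": -3.11, "yaw": 0.5, "claw": 5},
    {"tx": 3.33, "ty": -3.11, "yaw": 0.5, "claw": 5},
    {"tx": 3.33, "ty": -3.11, "yaw": 0.5, "claw": 5},
    {"tx": 3.33, "ty": -3.11, "yaw": 0.5, "claw": 5},
    {"tx": 3.33, "ty": -3.11, "yaw": 0.5, "tz": -2, "claw": 5},
    {"tx": 3.33, "ty": -3.11, "yaw": 0.5, "tz": -3, "claw": 5},
    {"tx": 3.33, "ty": -3.11, "yaw": 0.5, "tz": -3, "claw": 5},
    {"tx": 3.33, "ty": -3.11, "yaw": 0, "tz": -3, "claw": 5},
    {"claw": 5},
    {"claw": 5},
  ],
  newtons=20,
)

```text
invalid input at $.steps[0]: expected keys tx, ty, tz, yaw, claw
```

```bash
python3 - <<'E'
from h import *
s=env.observe(); print(s["time_s"],s["position"],s["tool_rot"][:,1],s["grip_width"])
m,im,d=shot("wrist","w1"); print(np.round(m["T"],3).tolist())
v,u=np.mgrid[:420,:560]; W=world(m,np.stack([u.ravel(),v.ravel()],1),d.ravel()).reshape(420,560,3)
for n in("w1","top0","side0"):
    m,im2,d=load(n); W=world(m,np.stack([u.ravel(),v.ravel()],1),d.ravel()).reshape(420,560,3)
    k=(np.hypot(W[...,0]-.62,W[...,1]-.092)<.025)&(d>0); P=W[k]
    t=P[P[:,2]>.056]; t=t[abs(t[:,2]-np.median(t[:,2]))<.004]
    if len(t): c=(t.min(0)+t.max(0))/2; print(n,len(t),"top",c.round(4),np.ptp(t,0).round(4), cv2.minEnclosingCircle((t[:,:2]*1000).astype(np.float32)))
    f=P[(P[:,2]>.002)&(P[:,2]<.008)]; print(" flange",cv2.minEnclosingCircle((f[:,:2]*1000).astype(np.float32)) if len(f) else 0)
E
```

```text
0.15 [0.15232637 0.52829324 0.24986187] [ 0.27711076  0.96083741 -0.00104386] 0.08528357921355093
[[0.278, 0.909, 0.31, 0.073], [0.961, -0.263, -0.089, 0.551], [0.0, 0.322, -0.947, 0.374], [0.0, 0.0, 0.0, 1.0]]
 flange 0
top0 149 top [0.62   0.0933 0.0615] [0.0227 0.0226 0.0075] ((619.9452514648438, 92.77616882324219), 12.02627944946289)
 flange ((620.1807861328125, 91.45340728759766), 24.331666946411133)
side0 117 top [0.6199 0.0925 0.0615] [0.0234 0.0249 0.0067] ((619.7510986328125, 92.56734466552734), 12.523506164550781)
 flange ((619.8805541992188, 91.91943359375), 24.29564094543457)
  return _methods._mean(a, axis=axis, dtype=dtype,
  ret = ret.dtype.type(ret / rcount)
```

View pics/w1.png

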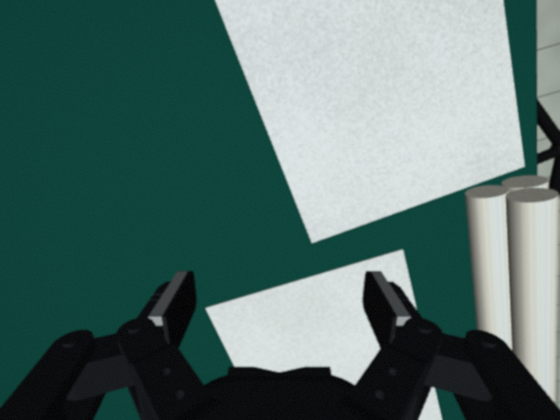

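That picture still shows the start pose: the call was refused because every row needs all five keys. The top and side views agree on the medium cartridge at (0.620, 0.0925), top at 0.0625 or so.

Request:
servo_tool(
  steps=[
    {"tx": 3.34, "ty": -3.11, "tz": 0, "yaw": 0.5, "claw": 5},
    {"tx": 3.34, "ty": -3.11, "tz": 0, "yaw": 0.5, "claw": 5},
    {"tx": 3.34, "ty": -3.11, "tz": 0, "yaw": 0.5, "claw": 5},
    {"tx": 3.34, "ty": -3.11, "tz": 0, "yaw": 0.5, "claw": 5},
    {"tx": 3.34, "ty": -3.11, "tz": 0, "yaw": 0.5, "claw": 5},
    {"tx": 3.34, "ty": -3.11, "tz": 0, "yaw": 0.5, "claw": 5},
    {"tx": 3.34, "ty": -3.11, "tz": 0, "yaw": 0.5, "claw": 5},
    {"tx": 3.34, "ty": -3.11, "tz": 0, "yaw": 0.5, "claw": 5},
    {"tx": 3.34, "ty": -3.11, "tz": 0, "yaw": 0.5, "claw": 5},
    {"tx": 3.34, "ty": -3.11, "tz": 0, "yaw": 0.5, "claw": 5},
    {"tx": 3.34, "ty": -3.11, "yaw": 0.5, "tz": -1, "claw": 5},
    {"tx": 3.34, "ty": -3.11, "yaw": 0.5, "tz": -3, "claw": 5},
    {"tx": 3.34, "ty": -3.11, "yaw": 0.5, "tz": -3, "claw": 5},
    {"tx": 3.34, "ty": -3.11, "yaw": 0, "tz": -3, "claw": 5},
    {"tx": 0, "ty": 0, "tz": 0, "yaw": 0, "claw": 5},
    {"tx": 0, "ty": 0, "tz": 0, "yaw": 0, "claw": 5},
  ],
  newtons=20,
)

```text
time_s: 1.8
position: [0.6115, 0.1004, 0.1569]
tool_rot: [[-0.986, 0.168, -0.002], [0.168, 0.986, 0.0], [0.002, -0.0, -1.0]]
ft_force: [-0.8, 0.9, 0.1]
grip_width: 0.0501
gripper_force: 0.0
```

```bash
python3 - <<'E' 2>/dev/null
from h import *
s=env.observe(); print(s["time_s"],s["position"],s["tool_rot"][:,1],s["grip_width"],s["ft_force"])
m,im,d=shot("wrist","w2"); v,u=np.mgrid[:420,:560]
W=world(m,np.stack([u.ravel(),v.ravel()],1),d.ravel()).reshape(420,560,3)
P=W[(np.hypot(W[...,0]-.62,W[...,1]-.092)<.025)&(d>0)]
t=P[(P[:,2]>.058)&(P[:,2]<.066)]; print(len(t),cv2.minEnclosingCircle((t[:,:2]*1000).astype(np.float32)),np.median(t[:,2]))
print(proj(m,[[.62,.0925,.062],[.62,.0925,0]]))
E
```

```text
1.8 [0.61153767 0.1003797  0.15691091] [ 1.67894216e-01  9.85805011e-01 -1.14141409e-04] 0.05007528953700035 [-0.80613635  0.91942339  0.12581744]
641 ((620.4100341796875, 93.1744613647461), 12.243074417114258) 0.062282137803043924
[[271.185983   234.58157634]
 [272.64746164 210.59866176]]
```

View pics/w2.png

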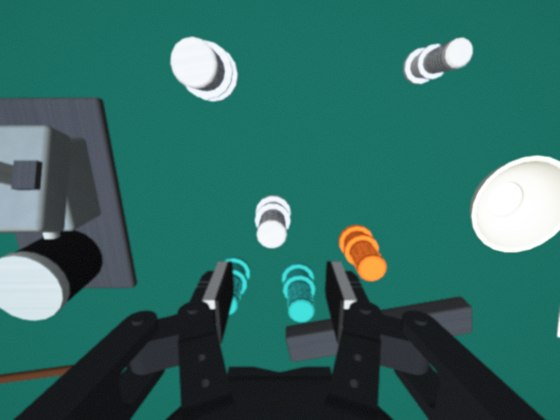

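Request:
servo_tool(
  steps=[
    {"tx": 0, "ty": 0, "tz": -3, "yaw": 0, "claw": 5},
    {"tx": 0, "ty": 0, "tz": -3, "yaw": 0, "claw": 5},
    {"tx": 0, "ty": 0, "tz": 0, "yaw": 0, "claw": 5},
    {"tx": 0, "ty": 0, "tz": 0, "yaw": 0, "claw": 5},
    {"tx": 0, "ty": 0, "tz": 0, "yaw": 0, "claw": 5},
  ],
)

```text
time_s: 2.35
position: [0.6122, 0.1014, 0.1003]
tool_rot: [[-0.986, 0.166, 0.004], [0.166, 0.986, -0.0], [-0.004, 0.001, -1.0]]
ft_force: [0.5, 0.1, 0.4]
grip_width: 0.0502
gripper_force: 0.0
```

Request:
servo_tool(
  steps=[
    {"tx": 0.8, "ty": -0.82, "tz": 0, "yaw": 0, "claw": 5},
    {"tx": 0, "ty": 0, "tz": 0, "yaw": 0, "claw": 5},
    {"tx": 0, "ty": 0, "tz": -2.4, "yaw": 0, "claw": 5},
    {"tx": 0, "ty": 0, "tz": -2.4, "yaw": 0, "claw": 5},
    {"tx": 0, "ty": 0, "tz": 0, "yaw": 0, "claw": 5},
    {"tx": 0, "ty": 0, "tz": 0, "yaw": 0, "claw": 5},
    {"tx": 0, "ty": 0, "tz": 0, "yaw": 0, "claw": 5},
  ],
)

```text
time_s: 3.05
position: [0.6204, 0.0926, 0.0515]
tool_rot: [[-0.986, 0.167, 0.003], [0.167, 0.986, -0.0], [-0.002, 0.0, -1.0]]
ft_force: [0.6, -0.3, -1.0]
grip_width: 0.0503
gripper_force: 0.0
```

Request:
servo_tool(
  steps=[
    {"tx": 0, "ty": 0, "tz": 0, "yaw": 0, "claw": 1.5},
    {"tx": 0, "ty": 0, "tz": 0, "yaw": 0, "claw": 1.5},
    {"tx": 0, "ty": 0, "tz": 0, "yaw": 0, "claw": 1.5},
    {"tx": 0, "ty": 0, "tz": 0, "yaw": 0, "claw": 1.5},
    {"tx": 0, "ty": 0, "tz": -0.1, "yaw": 0, "claw": 1.5},
    {"tx": 0, "ty": 0, "tz": 0, "yaw": 0, "claw": 1.5},
  ],
  newtons=20,
)

```text
time_s: 3.65
position: [0.62, 0.0927, 0.0509]
tool_rot: [[-0.986, 0.166, 0.002], [0.166, 0.986, -0.0], [-0.002, 0.0, -1.0]]
ft_force: [-3.3, -0.6, 12.6]
grip_width: 0.0231
gripper_force: 21.2
```

Request:
servo_tool(
  steps=[
    {"tx": -0.225, "ty": 0.038, "tz": 0.06, "yaw": 0, "claw": 1.5},
    {"tx": -0.225, "ty": 0.038, "tz": 0.06, "yaw": 0, "claw": 1.5},
    {"tx": -0.23, "ty": 0.039, "tz": 0.045, "yaw": 0, "claw": 1.5},
    {"tx": -0.23, "ty": 0.039, "tz": 0.04, "yaw": 0, "claw": 1.5},
    {"tx": 0, "ty": 0, "tz": 0, "yaw": 0, "claw": 1.5},
  ],
)

```text
time_s: 4.15
position: [0.61, 0.0943, 0.0509]
tool_rot: [[-0.986, 0.166, -0.001], [0.166, 0.986, -0.0], [0.001, -0.0, -1.0]]
ft_force: [-0.4, -0.6, 3.3]
grip_width: 0.0231
gripper_force: 20.3
```

```bash
python3 - <<'E' 2>/dev/null
from h import *
m,im,d=shot("side","s2"); p=proj(m,[[.61,.093,.03]])[0].astype(int); print(p)
m2,im2,_=shot("wrist","w3"); q=proj(m2,[[.61,.093,.03]])[0].astype(int);print(q)
a=cv2.resize(im[p[1]-45:p[1]+45,p[0]-45:p[0]+45],(400,400),interpolation=cv2.INTER_CUBIC)
b=cv2.resize(im2[q[1]-75:q[1]+75,q[0]-75:q[0]+75],(400,400),interpolation=cv2.INTER_CUBIC)
cv2.imwrite("pics/crop3.png",np.hstack([a,b])[:,:,::-1])
E
```

```text
[269 236]
[276 270]
```

View pics/crop3.png

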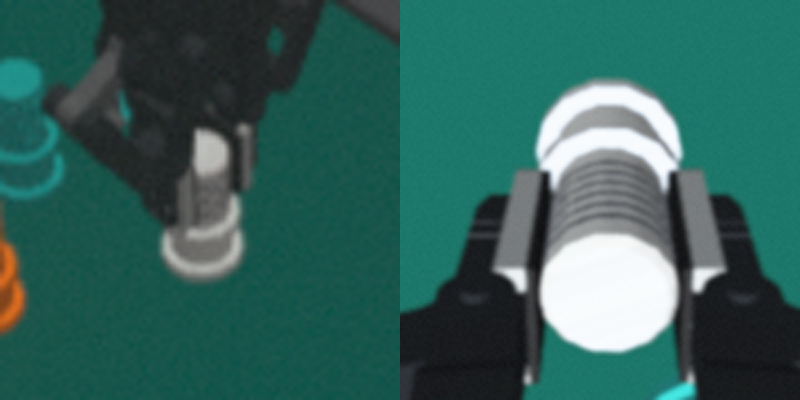

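```bash
cat >> h.py <<'E'
def topface(tag,c,R=.03):
    """plane of the cartridge's bright top disc near world point c"""
    m,im,d=load(tag); v,u=np.mgrid[:420,:560]; W=world(m,np.stack([u.ravel(),v.ravel()],1),d.ravel()).reshape(420,560,3)
    br=(im.min(2)>185)&(d>0)&(np.linalg.norm(W-np.array(c),axis=2)<R)
    k,L,S,C=cv2.connectedComponentsWithStats(br.astype(np.uint8),connectivity=4)
    i=1+np.argmin([np.hypot(*(C[j]-proj(m,[c])[0])) if S[j,4]>300 else 1e9 for j in range(1,k)])
    er=cv2.erode((L==i).astype(np.uint8),np.ones((5,5)))>0
    P=W[er]; cen=P.mean(0); n=np.linalg.svd(P-cen)[2][2]; n*=np.sign(n[2])
    return cen,n,S[i,4],np.sqrt(np.mean(((P-cen)@n)**2))
E
python3 - <<'E' 2>/dev/null
from h import *
s=env.observe();print(s["position"],s["ft_force"])
for t,c in(("w2",(.62,.093,.062)),("w3",(.608,.094,.062))):
    cen,n,a,r=topface(t,c); print(t,cen.round(4),n.round(3),np.degrees(np.arccos(n[2])),a,r)
E
```

```text
[0.61002301 0.09434963 0.05097136] [-1.17045571 -0.59836589  4.0963107 ]
w2 [0.6183 0.0925 0.0624] [ 0.002 -0.001  1.   ] 0.11627836474338694 611 0.0005985462788466155
w3 [0.6089 0.0943 0.0624] [-0.002 -0.002  1.   ] 0.1480035382573006 1770 0.0005510349554640647
```

The cartridge slid on the table without tilting. I'll tilt it by blocking its foot against the fixed base plate's +y edge, beside the tank.

Request:
servo_tool(
  steps=[
    {"tx": 0, "ty": 0, "tz": 2.5, "yaw": 0, "claw": 1.5},
    {"tx": 0, "ty": 0, "tz": 2.5, "yaw": 0, "claw": 1.5},
    {"tx": 0, "ty": 0, "tz": 2.5, "yaw": 0, "claw": 1.5},
    {"tx": 0.4, "ty": -1.34, "tz": 0, "yaw": -8.2, "claw": 1.5},
    {"tx": 0.4, "ty": -1.34, "tz": 0, "yaw": -8.2, "claw": 1.5},
    {"tx": 0.4, "ty": -1.34, "tz": 0, "yaw": -8.2, "claw": 1.5},
    {"tx": 0.4, "ty": -1.34, "tz": 0, "yaw": -8.2, "claw": 1.5},
    {"tx": 0.4, "ty": -1.34, "tz": 0, "yaw": -8.2, "claw": 1.5},
    {"tx": 0.4, "ty": -1.34, "tz": 0, "yaw": -8.2, "claw": 1.5},
    {"tx": 0.4, "ty": -1.34, "tz": 0, "yaw": -8.2, "claw": 1.5},
    {"tx": 0.4, "ty": -1.34, "tz": 0, "yaw": -8.2, "claw": 1.5},
    {"tx": 0.24, "ty": -1.34, "tz": 0, "yaw": -8.2, "claw": 1.5},
    {"tx": 0.24, "ty": -1.34, "tz": 0, "yaw": -8.2, "claw": 1.5},
    {"tx": 0, "ty": 0, "tz": 0, "yaw": -8, "claw": 1.5},
    {"tx": 0, "ty": 0, "tz": 0, "yaw": 0, "claw": 1.5},
    {"tx": 0, "ty": 0, "tz": 0, "yaw": 0, "claw": 1.5},
  ],
)

```text
time_s: 5.85
position: [0.6469, -0.0395, 0.1254]
tool_rot: [[0.163, 0.987, -0.001], [0.987, -0.163, 0.0], [0.0, -0.001, -1.0]]
ft_force: [-0.3, 0.1, -0.5]
grip_width: 0.023
gripper_force: 19.9
```

Request:
servo_tool(
  steps=[
    {"tx": 0, "ty": 0, "tz": -2.4, "yaw": 0, "claw": 1.5},
    {"tx": 0, "ty": 0, "tz": -2.4, "yaw": 0, "claw": 1.5},
    {"tx": 0, "ty": 0, "tz": -2.4, "yaw": 0, "claw": 1.5},
    {"tx": 0, "ty": 0, "tz": 0, "yaw": 0, "claw": 1.5},
    {"tx": 0, "ty": 0, "tz": 0, "yaw": 0, "claw": 1.5},
    {"tx": -0.07, "ty": -0.39, "tz": 0, "yaw": 0, "claw": 1.5},
    {"tx": -0.05, "ty": -0.3, "tz": 0, "yaw": 0, "claw": 1.5},
    {"tx": -0.05, "ty": -0.3, "tz": 0.08, "yaw": 0, "claw": 1.5},
    {"tx": -0.05, "ty": -0.3, "tz": 0.08, "yaw": 0, "claw": 1.5},
    {"tx": -0.05, "ty": -0.3, "tz": 0.06, "yaw": 0, "claw": 1.5},
    {"tx": -0.05, "ty": -0.3, "tz": 0.05, "yaw": 0, "claw": 1.5},
    {"tx": -0.05, "ty": -0.3, "tz": 0.02, "yaw": 0, "claw": 1.5},
    {"tx": 0, "ty": 0, "tz": 0, "yaw": 0, "claw": 1.5},
  ],
)

```text
time_s: 7.15
position: [0.6438, -0.0613, 0.0577]
tool_rot: [[0.167, 0.986, 0.001], [0.986, -0.167, 0.001], [0.001, 0.001, -1.0]]
ft_force: [1.9, 3.6, 1.0]
grip_width: 0.0236
gripper_force: 21.1
```

```bash
cat >> h.py <<'E'
def tilt(tag):
    s=env.observe(); p=s["position"]; print("pos",p.round(4),"F",s["ft_force"].round(1),"grip",s["gripper_force"],"t",s["time_s"])
    shot("wrist",tag); cen,n,a,r=topface(tag,p+[0,0,.008])
    R=s["tool_rot"]; print("top",cen.round(4),"n",n.round(3),"tilt",np.degrees(np.arccos(n[2])).round(2),"dir",np.degrees(np.arctan2(n[1],n[0])).round(1),"area",a,"rms",r.round(5))
    # axis point at TCP: distances
    print("n in tool",(R.T@n).round(3),"top in tool",(R.T@(cen-p)).round(4)); return cen,n
E
python3 -c "from h import *; tilt('w4')"
```

```text
pos [ 0.6438 -0.0613  0.0577] F [1.9 3.6 1. ] grip 21.10345333814621 t 7.15
top [ 0.6442 -0.0601  0.0707] n [-0.047 -0.267  0.963] tilt 15.72 dir -99.9 area 1414 rms 0.00046
n in tool [-0.27  -0.001 -0.963] top in tool [ 0.0013  0.0002 -0.013 ]
```

Request:
servo_tool(
  steps=[
    {"tx": -0.05, "ty": -0.27, "tz": -0.1, "yaw": 0, "claw": 1.5},
    {"tx": -0.05, "ty": -0.27, "tz": -0.1, "yaw": 0, "claw": 1.5},
    {"tx": -0.04, "ty": -0.25, "tz": -0.05, "yaw": 0, "claw": 1.5},
    {"tx": 0, "ty": 0, "tz": 0, "yaw": 0, "claw": 1.5},
    {"tx": 0, "ty": 0, "tz": 0, "yaw": 0, "claw": 1.5},
  ],
)

```text
time_s: 7.7
position: [0.6427, -0.0695, 0.0556]
tool_rot: [[0.166, 0.986, 0.002], [0.986, -0.166, -0.0], [0.0, 0.002, -1.0]]
ft_force: [-0.5, 3.6, 5.0]
grip_width: 0.0233
gripper_force: 21.6
```

```bash
python3 -c "from h import *; tilt('w5')"
```

```text
pos [ 0.6427 -0.0695  0.0556] F [-0.5  3.6  5. ] grip 21.62249207496643 t 7.7
top [ 0.643  -0.0671  0.0699] n [-0.097 -0.34   0.935] tilt 20.73 dir -105.9 area 1325 rms 0.00085
n in tool [-0.352 -0.037 -0.935] top in tool [ 0.0025 -0.0001 -0.0143]
```

Request:
servo_tool(
  steps=[
    {"tx": -0.04, "ty": -0.25, "tz": 0, "yaw": 0, "claw": 1.5},
    {"tx": -0.04, "ty": -0.23, "tz": 0, "yaw": 0, "claw": 1.5},
    {"tx": 0, "ty": 0, "tz": 0, "yaw": 0, "claw": 1.5},
  ],
)

```text
time_s: 8.05
position: [0.6416, -0.0747, 0.0547]
tool_rot: [[0.167, 0.986, 0.001], [0.986, -0.167, -0.0], [-0.0, 0.001, -1.0]]
ft_force: [1.1, 4.6, 3.5]
grip_width: 0.0236
gripper_force: 20.7
```

```bash
python3 -c "from h import *; tilt('w6')"
```

```text
pos [ 0.6416 -0.0747  0.0547] F [1.1 4.6 3.5] grip 20.716238915920258 t 8.05
top [ 0.6414 -0.0712  0.0694] n [-0.116 -0.345  0.931] tilt 21.35 dir -108.6 area 1330 rms 0.00124
n in tool [-0.36  -0.056 -0.931] top in tool [ 0.0034 -0.0007 -0.0148]
```

```bash
python3 - <<'E'
from h import *
m,im,d=load("w6"); p=np.array([.6416,-.0747,.0625]); q=proj(m,[p])[0].astype(int); print(q)
y0=max(q[1]-100,0);a=im[y0:y0+200,q[0]-100:q[0]+100]
cv2.imwrite("pics/crop4.png",cv2.resize(a,(600,600))[:,:,::-1])
cen,n,_,_=topface("w6",p)
v,u=np.mgrid[:420,:560]; W=world(m,np.stack([u.ravel(),v.ravel()],1),d.ravel()).reshape(420,560,3)
br=(im.min(2)>185)&(d>0)&(np.linalg.norm(W-cen,axis=2)<.016)
P=W[cv2.erode(br.astype(np.uint8),np.ones((3,3)))>0]; rng=np.random.default_rng(1);b=None
for _ in range(500):
    t=P[rng.choice(len(P),3,False)]; k=np.cross(t[1]-t[0],t[2]-t[0]); 
    if np.linalg.norm(k)<2e-5: continue
    k/=np.linalg.norm(k); s=abs((P-t[0])@k)<.0008
    if b is None or s.sum()>b.sum(): b=s
I=P[b];c=I.mean(0);k=np.linalg.svd(I-c)[2][2];k*=np.sign(k[2]);print(len(P),len(I),c,k,np.degrees(np.arccos(k[2])))
E
```

```text
[278 301]
1222 787 [ 0.6416374  -0.07372245  0.06889364] [-0.08390746 -0.47273142  0.87720268] 28.69325622772171
```

View pics/crop4.png

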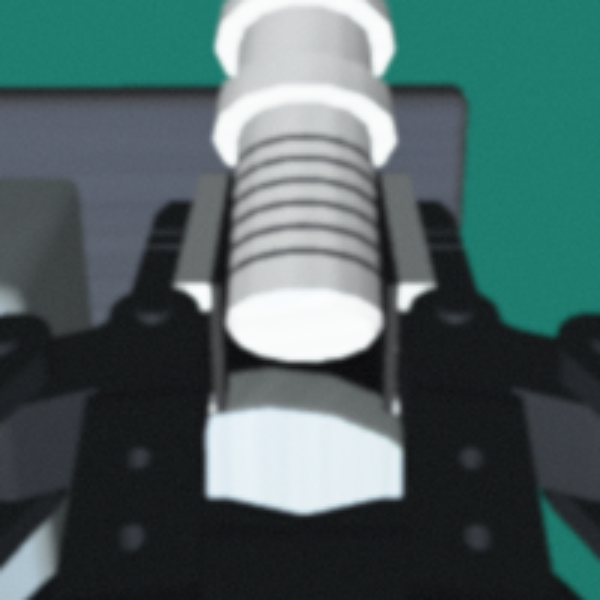

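The wrist view shows the stem leaning cleanly in the pads: top disc at crop (305,325), tilt about 28.7°. Now lift it clear, turn it -90° and move it over the nipple.

Request:
servo_tool(
  steps=[
    {"tx": 0, "ty": 0, "tz": 0, "yaw": 0, "claw": 1.5},
    {"tx": 0, "ty": 0, "tz": 2, "yaw": 0, "claw": 1.5},
    {"tx": 0, "ty": 0, "tz": 3.2, "yaw": 0, "claw": 1.5},
    {"tx": 0, "ty": 0, "tz": 3.2, "yaw": 0, "claw": 1.5},
    {"tx": 0, "ty": 0, "tz": 3.2, "yaw": 0, "claw": 1.5},
    {"tx": -1.4, "ty": -0.15, "tz": 0, "yaw": -8.2, "claw": 1.5},
    {"tx": -1.4, "ty": -0.15, "tz": 0, "yaw": -8.2, "claw": 1.5},
    {"tx": -1.4, "ty": -0.15, "tz": 0, "yaw": -8.2, "claw": 1.5},
    {"tx": -1.4, "ty": -0.15, "tz": 0, "yaw": -8.2, "claw": 1.5},
    {"tx": -1.4, "ty": -0.15, "tz": 0, "yaw": -8.2, "claw": 1.5},
    {"tx": -1.4, "ty": -0.15, "tz": 0, "yaw": -8.2, "claw": 1.5},
    {"tx": -1.4, "ty": -0.15, "tz": 0, "yaw": -8.2, "claw": 1.5},
    {"tx": -1.4, "ty": -0.15, "tz": 0, "yaw": -8.2, "claw": 1.5},
    {"tx": -1.4, "ty": -0.15, "tz": 0, "yaw": -8.2, "claw": 1.5},
    {"tx": -1.4, "ty": -0.15, "tz": 0, "yaw": -8.2, "claw": 1.5},
    {"tx": -1.4, "ty": -0.15, "tz": 0, "yaw": -8.2, "claw": 1.5},
    {"tx": 0, "ty": 0, "tz": 0, "yaw": 0, "claw": 1.5},
    {"tx": 0, "ty": 0, "tz": 0, "yaw": 0, "claw": 1.5},
  ],
  newtons=60,
)

```text
time_s: 9.9
position: [0.4873, -0.0912, 0.1702]
tool_rot: [[0.986, -0.167, -0.001], [-0.167, -0.986, -0.001], [-0.001, 0.001, -1.0]]
ft_force: [-0.2, 0.1, -0.1]
grip_width: 0.0221
gripper_force: 59.6
```

```bash
cat >> h.py <<'E'
O=np.array([.5353,-.0992,.0747]); yw=np.radians(-9.6); ex=np.array([np.cos(yw),np.sin(yw),0]); a25=np.radians(25)
zN=-np.sin(a25)*ex+[0,0,np.cos(a25)]; yN=np.array([-np.sin(yw),np.cos(yw),0]); xN=np.cross(yN,zN)
RN=np.stack([xN,yN,zN],1)
def axis(tag,p):
    "robust plane and circle of the top disc -> centre, axis"
    m,im,d=load(tag); v,u=np.mgrid[:420,:560]; W=world(m,np.stack([u.ravel(),v.ravel()],1),d.ravel()).reshape(420,560,3)
    br=(im.min(2)>185)&(d>0)&(np.linalg.norm(W-(p+[0,0,.013]),axis=2)<.022)
    P=W[br]; rng=np.random.default_rng(1); b=None
    for _ in range(800):
        t=P[rng.choice(len(P),3,False)]; k=np.cross(t[1]-t[0],t[2]-t[0])
        if np.linalg.norm(k)<2e-5: continue
        k/=np.linalg.norm(k)
        if abs(k[2])<.8: continue
        s=abs((P-t[0])@k)<.0008
        if b is None or s.sum()>b.sum(): b=s
    I=P[b]; c=I.mean(0); k=np.linalg.svd(I-c)[2][2]; k*=np.sign(k[2])
    e1=np.cross([0,1,0],k); e1/=np.linalg.norm(e1); e2=np.cross(k,e1)
    q=np.stack([(I-c)@e1,(I-c)@e2],1)
    (x,y),r=cv2.minEnclosingCircle((q[np.linalg.norm(q,axis=1)<.0135]*1e3).astype(np.float32))
    return c+(x*e1+y*e2)/1e3,k,len(I),r
def report(tag):
    s=env.observe(); p=s["position"]; shot("wrist",tag); c,k,n,r=axis(tag,p); u=c-.062*k
    print("t",s["time_s"],"TCP",p.round(4),"F",s["ft_force"].round(1),"grip",round(s["gripper_force"],1),"disc",n,round(r,1))
    print("axis",k.round(3),"in nipple frame",(RN.T@k).round(3),"tilt",np.degrees(np.arccos(k[2])).round(1))
    print("underside (nipple, mm)",(RN.T@(u-O)*1e3).round(1),"TCP along axis",((p-u)@k*1e3).round(1)); return p,c,k,u
E
python3 - <<'E'
from h import *
report("w7"); m,im,d=shot("side","s7"); q=proj(m,[O+.05*zN])[0].astype(int)
cv2.imwrite("pics/crop5.png",cv2.resize(im[q[1]-75:q[1]+75,q[0]-75:q[0]+75],(600,600),interpolation=cv2.INTER_CUBIC)[:,:,::-1]); print(q)
E
```

```text
t 9.9 TCP [ 0.4873 -0.0912  0.1702] F [-0.2  0.1 -0.1] grip 59.6 disc 935 11.6
axis [-0.464  0.084  0.882] in nipple frame [-0.055  0.005  0.998] tilt 28.2
underside (nipple, mm) [ 5.1 -0.5 57.5] TCP along axis 50.1
[372 163]
```

View pics/crop5.png

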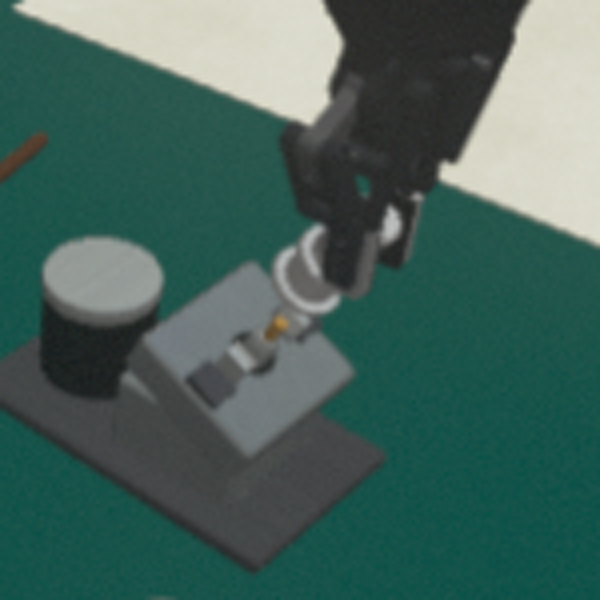

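Request:
servo_tool(
  steps=[
    {"tx": -0.45, "ty": 0.12, "tz": -0.22, "yaw": 0, "claw": 1.5},
    {"tx": 0.34, "ty": -0.06, "tz": -0.74, "yaw": 0, "claw": 1.5},
    {"tx": 0.34, "ty": -0.06, "tz": -0.74, "yaw": 0, "claw": 1.5},
    {"tx": 0.34, "ty": -0.06, "tz": -0.74, "yaw": 0, "claw": 1.5},
    {"tx": 0, "ty": 0, "tz": 0, "yaw": 0, "claw": 1.5},
    {"tx": 0, "ty": 0, "tz": 0, "yaw": 0, "claw": 1.5},
  ],
)

```text
time_s: 10.6
position: [0.4931, -0.0914, 0.1457]
tool_rot: [[0.985, -0.17, -0.001], [-0.17, -0.985, 0.0], [-0.001, -0.0, -1.0]]
ft_force: [0.4, 0.2, -0.6]
grip_width: 0.0223
gripper_force: 59.6
```

```bash
python3 - <<'E'
from h import *
report("w8")
# nipple plane as the wrist camera sees it
m,im,d=load("w8"); v,u=np.mgrid[:420,:560]; W=world(m,np.stack([u.ravel(),v.ravel()],1),d.ravel()); L=(W-O)@RN
k=(d.ravel()>0)&(abs(L[:,2])<.006)&(abs(L[:,0])<.05)&(abs(L[:,1])<.05); q=L[k]; q=q[abs(q[:,2]-np.median(q[:,2]))<.002]
print("face seen:",len(q),np.median(q[:,2]),q.min(0),q.max(0))
e=np.percentile(q,[1,99],axis=0);print(e)
E
```

```text
t 10.6 TCP [ 0.4931 -0.0914  0.1457] F [ 0.4  0.2 -0.6] grip 59.6 disc 948 11.6
axis [-0.458  0.082  0.885] in nipple frame [-0.048  0.005  0.999] tilt 27.8
underside (nipple, mm) [-0.2  0.2 32.8] TCP along axis 50.0
face seen: 8405 0.000378116555869246 [-0.03675379 -0.04420407 -0.00157305] [0.04027342 0.04279621 0.00242405]
[[-0.03410427 -0.04280705 -0.00132946]
 [ 0.03911493  0.04151667  0.00193994]]
```

Request:
servo_tool(
  steps=[
    {"tx": 0.16, "ty": -0.07, "tz": -0.34, "yaw": 0, "claw": 1.5},
    {"tx": 0.16, "ty": -0.03, "tz": -0.34, "yaw": 0, "claw": 1.5},
    {"tx": 0.16, "ty": -0.03, "tz": -0.34, "yaw": 0, "claw": 1.5},
    {"tx": 0.16, "ty": -0.03, "tz": -0.34, "yaw": 0, "claw": 1.5},
    {"tx": 0, "ty": 0, "tz": 0, "yaw": 0, "claw": 1.5},
    {"tx": 0, "ty": 0, "tz": 0, "yaw": 0, "claw": 1.5},
  ],
  newtons=80,
)

```text
time_s: 11.25
position: [0.4995, -0.0931, 0.1323]
tool_rot: [[0.985, -0.17, -0.0], [-0.17, -0.985, 0.0], [-0.0, -0.0, -1.0]]
ft_force: [-0.3, -0.4, -1.4]
grip_width: 0.0223
gripper_force: 78.4
```

```bash
python3 -c "from h import *; report('w9')"
```

```text
t 11.25 TCP [ 0.4995 -0.0931  0.1323] F [-0.3 -0.4 -1.4] grip 78.4 disc 945 11.7
axis [-0.464  0.079  0.883] in nipple frame [-0.053  0.001  0.999] tilt 28.1
underside (nipple, mm) [ 0.1 -0.1 17.8] TCP along axis 50.1
```

Request:
servo_tool(
  steps=[
    {"tx": 0.083, "ty": -0.014, "tz": -0.181, "yaw": 0, "claw": 1.5},
    {"tx": 0.083, "ty": -0.014, "tz": -0.181, "yaw": 0, "claw": 1.5},
    {"tx": 0.083, "ty": -0.014, "tz": -0.181, "yaw": 0, "claw": 1.5},
    {"tx": 0.083, "ty": -0.014, "tz": -0.181, "yaw": 0, "claw": 1.5},
    {"tx": 0, "ty": 0, "tz": 0, "yaw": 0, "claw": 1.5},
  ],
)

```text
time_s: 11.8
position: [0.5029, -0.0937, 0.1251]
tool_rot: [[0.985, -0.17, 0.0], [-0.17, -0.985, -0.0], [0.001, 0.0, -1.0]]
ft_force: [-0.5, -1.0, 1.2]
grip_width: 0.022
gripper_force: 78.6
```

```bash
python3 -c "from h import *; report('w10')"
```

```text
t 11.8 TCP [ 0.5029 -0.0937  0.1251] F [-0.5 -1.   1.2] grip 78.6 disc 931 11.7
axis [-0.462  0.079  0.883] in nipple frame [-0.052  0.     0.999] tilt 28.0
underside (nipple, mm) [ 0.5 -0.   9.9] TCP along axis 50.1
```

Request:
servo_tool(
  steps=[
    {"tx": 0.083, "ty": -0.014, "tz": -0.181, "yaw": 0, "claw": 1.5},
    {"tx": 0.083, "ty": -0.014, "tz": -0.181, "yaw": 0, "claw": 1.5},
    {"tx": 0.083, "ty": -0.014, "tz": -0.181, "yaw": 0, "claw": 1.5},
    {"tx": 0, "ty": 0, "tz": 0, "yaw": 0, "claw": 1.5},
  ],
)

```text
time_s: 12.25
position: [0.5054, -0.094, 0.1197]
tool_rot: [[0.985, -0.17, 0.0], [-0.17, -0.985, -0.0], [0.0, -0.0, -1.0]]
ft_force: [-1.5, -0.3, 4.4]
grip_width: 0.0222
gripper_force: 79.1
```

```bash
python3 -c "from h import *; report('w11')"
```

```text
t 12.25 TCP [ 0.5054 -0.094   0.1197] F [-1.5 -0.3  4.4] grip 79.1 disc 945 11.8
axis [-0.452  0.084  0.888] in nipple frame [-0.041  0.007  0.999] tilt 27.4
underside (nipple, mm) [-0.5 -0.4  3.9] TCP along axis 50.0
```

Request:
servo_tool(
  steps=[
    {"tx": 0.083, "ty": -0.014, "tz": -0.181, "yaw": 0, "claw": 1.5},
    {"tx": 0.083, "ty": -0.014, "tz": -0.181, "yaw": 0, "claw": 1.5},
    {"tx": 0.042, "ty": -0.007, "tz": -0.09, "yaw": 0, "claw": 1.5},
    {"tx": 0, "ty": 0, "tz": 0, "yaw": 0, "claw": 1.5},
  ],
)

```text
time_s: 12.7
position: [0.5069, -0.0943, 0.1172]
tool_rot: [[0.986, -0.17, 0.0], [-0.17, -0.986, -0.001], [0.0, 0.001, -1.0]]
ft_force: [-11.7, 1.9, 27.2]
grip_width: 0.0218
gripper_force: 82.2
```

```bash
python3 -c "from h import *; report('w12')"
```

```text
t 12.7 TCP [ 0.5069 -0.0943  0.1172] F [-11.7   1.9  27.2] grip 82.2 disc 952 11.7
axis [-0.451  0.072  0.889] in nipple frame [-0.038 -0.005  0.999] tilt 27.2
underside (nipple, mm) [-0.   0.4  1.1] TCP along axis 49.9
```

```bash
python3 - <<'E'
from h import *
o=[]
for n in("side","top"):
    m,im,d=shot(n,n+"9"); q=proj(m,[O+.02*zN])[0].astype(int); o.append(cv2.resize(im[q[1]-40:q[1]+40,q[0]-40:q[0]+40],(400,400),interpolation=cv2.INTER_CUBIC))
m,im,d=load("side9"); v,u=np.mgrid[:420,:560]; L=(world(m,np.stack([u.ravel(),v.ravel()],1),d.ravel())-O)@RN*1e3
rad=np.hypot(L[:,0],L[:,1]); k=(d.ravel()>0)&(rad<19)&(L[:,2]>-2)&(L[:,2]<40)
h,e=np.histogram(L[k,2],np.arange(-2,41,2)); 
for i in range(len(h)):
    s=k&(L[:,2]>=e[i])&(L[:,2]<e[i+1]); print(e[i],h[i],rad[s].max().round(1) if s.any() else "",end=" | ")
print(env.observe()["ft_force"])
cv2.imwrite("pics/crop6.png",np.hstack(o)[:,:,::-1])
E
```

```text
-2 16 19.0 | 0 12 18.9 | 2 6 17.7 | 4 18 17.7 | 6 18 18.3 | 8 11 17.8 | 10 6 14.0 | 12 7 15.3 | 14 7 18.9 | 16 3 13.6 | 18 4 19.0 | 20 9 17.0 | 22 13 17.2 | 24 6 18.1 | 26 19 17.7 | 28 14 17.6 | 30 2 12.3 | 32 5 12.0 | 34 3 10.8 | 36 3 18.5 | 38 1 11.0 | [-11.56540552   1.81110052  27.06318956]
```

View pics/crop6.png

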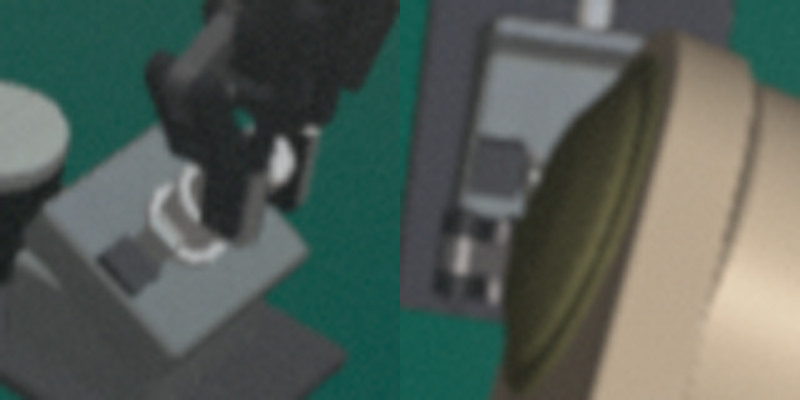

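Request:
servo_tool(
  steps=[
    {"tx": 0.06, "ty": -0.01, "tz": -0.04, "yaw": 0, "claw": 1.5},
    {"tx": 0.06, "ty": -0.01, "tz": -0.04, "yaw": 0, "claw": 1.5},
    {"tx": 0, "ty": 0, "tz": 0, "yaw": 0, "claw": 1.5},
    {"tx": 0, "ty": 0, "tz": 0, "yaw": 0, "claw": 1.5},
  ],
  newtons=100,
)

```text
time_s: 13.25
position: [0.5074, -0.0944, 0.1172]
tool_rot: [[0.986, -0.169, -0.001], [-0.169, -0.986, -0.001], [-0.001, 0.001, -1.0]]
ft_force: [-18.2, 1.9, 37.3]
grip_width: 0.0216
gripper_force: 97.0
```

```bash
python3 -c "from h import *; report('w13'); report('w14')"
```

```text
t 13.25 TCP [ 0.5074 -0.0944  0.1172] F [-18.2   1.9  37.3] grip 97.0 disc 953 11.9
axis [-0.45   0.075  0.89 ] in nipple frame [-0.037 -0.001  0.999] tilt 27.1
underside (nipple, mm) [ 0.5 -0.3  0.9] TCP along axis 49.9
t 13.3 TCP [ 0.5074 -0.0943  0.1173] F [-18.    2.7  37.2] grip 97.0 disc 946 11.6
axis [-0.455  0.082  0.887] in nipple frame [-0.044  0.005  0.999] tilt 27.5
underside (nipple, mm) [ 0.8 -0.1  1. ] TCP along axis 49.9
```

Request:
servo_tool(
  steps=[
    {"tx": -0.04, "ty": 0.005, "tz": 0.05, "yaw": 0, "claw": 1.5},
    {"tx": 0, "ty": 0, "tz": 0, "yaw": 0, "claw": 1.5},
    {"tx": 0, "ty": 0, "tz": 0, "yaw": 0, "claw": 1.5},
  ],
)

```text
time_s: 13.65
position: [0.5073, -0.0944, 0.1173]
tool_rot: [[0.986, -0.169, -0.0], [-0.169, -0.986, -0.001], [-0.0, 0.001, -1.0]]
ft_force: [-14.9, 2.1, 31.5]
grip_width: 0.0217
gripper_force: 96.7
```

```bash
python3 -c "from h import *; report('w15'); report('w16')"
```

```text
t 13.65 TCP [ 0.5073 -0.0944  0.1173] F [-14.9   2.1  31.5] grip 96.7 disc 944 11.8
axis [-0.446  0.074  0.892] in nipple frame [-0.032 -0.001  0.999] tilt 26.9
underside (nipple, mm) [0.1 0.5 1. ] TCP along axis 49.9
t 13.7 TCP [ 0.5073 -0.0943  0.1173] F [-14.8   1.7  31.4] grip 96.7 disc 949 11.8
axis [-0.45   0.073  0.89 ] in nipple frame [-0.037 -0.003  0.999] tilt 27.1
underside (nipple, mm) [-0.   0.5  1. ] TCP along axis 49.9
```

Seated rigidly and steady under about 35 N of push: within 1 mm of the nipple axis, about 2° off square, underside about 1 mm from the face. Handing in while holding.

```bash
python3 -c "from rig import env; print(env.close_job())"
```

```text
the job is handed in; nothing more can be done
None
```

I handed the job in with the gripper still pressing the medium cartridge onto the nipple at about 35 N: last readings put it within 1 mm of the axis, about 2° off square and about 1 mm off the face; I inferred the snapped catches and pressed valve from the rigid seating, and no verdict came back.

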